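Stack the glue-up weight and hold it ready

ROBOT

A 6-joint arm with a two-finger parallel gripper is mounted at the origin on a cart in front of the work surface, level with it; the furniture and walls round the work are solid. World frame = base frame: x ahead of the robot, y to its left, z up, the work surface at z = 0. Lengths are in m, angles in rad, forces in N, time in s.
With the tool pointing down it reaches from about 0.425 to 0.95 m from the base axis. Payload 3.5 kg.
Tool frame: the origin (TCP) lies midway between the tips of the shut fingers; the grasp point (between the pads) lies 19 mm behind it; z points along the fingers, y is the line along which they close (so a half turn about z gives the same grasp; the last joint's range is limited). The gripper opens to 85 mm and grips with 20 to 120 N. Pads are 22 mm wide; open, the fingers measure 114 mm over their backs; the gripper's body (76 mm by 85 mm) begins 54 mm behind the grasp point. The pads swing forward as they close: fully open they stand 13 mm farther back than shut.
Start: joints at [-1.432, 0.286, 1.577, -0, 1.279, -0.15], TCP at [0.192, -0.647, 0.231] pointing down, gripper open.
Joint ranges: [-2.77, 2.77], [-0.9, 2.22], [0.21, 2.48], [-1.53, 4.67], [0.24, 2.81], [-2.84, 2.84]. Speed limits (rad/s): [2.79, 2.79, 3.14, 3.14, 3.14, 3.14].

INTERFACE

Orientations are given as a unit quaternion [x, y, z, w].
In Python, from plant import ctrl gives the robot as it stands.
- The arm moves only by the tool send_rows, never from a script. Its argument "series" is a list that holds one entry, the list of rows, each a list of 7 numbers: the shift along the tool's x, y, z in cm, then the turn, a rotation vector about the tool's x, y, z in rad, then the opening, from -1 (shut) to 1 (fully open). In form: [[[x, y, z, rx, ry, rz, jaw], ...]]. A call has 1 to 10 rows; each row shifts and turns the commanded pose from where the row before left it, along the tool's axes as they then stand; what a row does not reach is not made up. A row lasts 1/8 s, in which the tool goes at most 62.5 mm and 10.7 degrees, less where a joint would pass 70% of its speed; a pose out of reach is approached as far as the arm can. A call is refused whole if a number of a shift passes 6.25 or a number of a turn 0.188, either way. A call with a gripper value outside its range is refused whole. The fingers move at their own pace and stop on an object; "force" is the grip in N (left out, the last holds). Time passes only in rows, so rows that do not move let the fingers close. It gives the time, the measured TCP pose, the force, the opening and the grip force at its end, in the units of the state.
- ctrl.get_state(): the state, without advancing time (a new reading comes with each control period).
- ctrl.read_camera(name): name is "side" or "top" or "wrist"; returns a dict with "img" (400x640x3 uint8, red, green, blue), "fx", "fy", "cx", "cy" (pixels), "R" (3x3) and "t" (3): a world point X has camera coordinates R X + t; the wrist camera has in their place "hand_eye" (4x4, takes a point from camera to tool coordinates, whose origin is the TCP and whose axes are the flange's). Camera axes: x right, y down, z forward; pixel columns grow to the right and rows downward; lengths in m; the calibration is good to about 2 mm. A picture is of the moment at which its call begins: read the wrist's pose just before it. There is no depth.
- ctrl.sign_off(): hands the job in; it is judged then, once.
The state is a dict: "time": time; "qpos": joint angles; "dq": joint speeds; "joint_efforts": joint torques, N m; "eef_pos": TCP position; "tcp_rot": TCP orientation; "contact_force": force on the tool from outside, world axes, zero at the start; "wrist_torque": the same for the moment, N m; "opening": opening from 0.0 (shut) to 1.0 (fully open); "finger_force": force on a finger pad.
Only numpy, scipy, OpenCV 4.12 (cv2) and the standard library are available. Lean on these libraries where they do the work, as an engineer would, in place of code of your own. Each camera call takes 0.05 s, during which the arm holds its last target. There are 200 camera calls.

TASK

Make up the clamping weight for gluing drivers: lay the long steel plate squarely in the middle of the wooden foot block, release it, then lay the short steel plate squarely in the middle of the long one and release it too. Then take only the wooden foot by its long sides, lift it with both plates on it without tipping it, and finish still holding it, steady and level, its underside about 15 cm above the open front part of the table, so that a driver can be slid under it. Leave the other things on the table where they are.

Things in the scene. Friction and masses are not known exactly. Their poses are not given: they have to be found in the camera images.
- foot: loose light wooden block lying flat, thin dark rubber sole, aluminium cap on each end: 120 mm long (its x axis) x 62 mm wide (its y axis) x 28 mm high (z up), about 0.16 kg. Origin: centre of the underside. Flat top, no rim or pins. Grip it across the 62 mm width at mid-length, fingertips a few mm above the table, so that the fingers pass beside the plates.
- long_plate: long flat bar of bare steel, 104 mm (x axis) x 46 mm (y axis) x 12 mm thick, a 10 mm hole 38 mm either side of the middle, 0.3 to 0.5 kg, lying loose flat on the table. Origin: centre of the underside. Grip it across the 46 mm width at the middle.
- short_plate: short flat bar of bare steel, 72 mm (x axis) x 46 mm (y axis) x 12 mm thick, a 10 mm hole 22 mm either side of the middle, 0.2 to 0.35 kg, lying loose flat on the table. Origin: centre of the underside. Grip it across the 46 mm width. Foot and plates may each be left, middle or right, long axis within 30 degrees of straight ahead.
- marker: bystander: marker pen lying down, 131 mm long (y axis), 18 mm high, among the task's things. Origin: centre of the underside.
- plug_gauge: bystander: plug gauge lying down, 85 mm long (y axis), 17 mm high, among the task's things. Origin: centre of the underside.
- solder_spool: bystander: small spool of solder, 55 mm across, 47 mm high, at the back on the right. Origin: centre of the underside.
- block_4: bystander: wooden spacer block standing upright, 23 x 50 x 95 mm, at the back on the left. Origin: centre of the underside.
- cutters: bystander: flush cutters with blue grips lying flat, 118 mm long (y axis), 47 mm wide, 11 mm high, on the left. Origin: centre of the underside.
- tape_roll: bystander: roll of black tape lying flat, 100 mm across, 18 mm high, at the back on the right. Origin: centre of the underside.

How it is judged:
On the way, in this order (a step that is already met when the one before it is completed fails the run):
1. the long plate lies squarely on the foot block, released, the foot still on the table (x of long_plate in the frame of foot between -0.01 and 0.01 m and y of long_plate in the frame of foot between -0.008 and 0.008 m and z of long_plate in the frame of foot between 0.024 and 0.032 m and angle between the x axis of long_plate and the x axis of foot, either way round below 0.12 rad and angle between the z axis of long_plate and the z axis of foot, either way round below 0.06 rad and contact force between the fingers and long_plate below 0.3 N and linear speed of long_plate below 0.03 m/s and angular speed of long_plate below 0.2 rad/s and height (world z) of foot below 0.01 m), for 0.2 s.
2. the short plate lies squarely on the long plate, released, the foot still on the table (x of long_plate in the frame of foot between -0.01 and 0.01 m and y of long_plate in the frame of foot between -0.008 and 0.008 m and z of long_plate in the frame of foot between 0.024 and 0.032 m and angle between the x axis of long_plate and the x axis of foot, either way round below 0.12 rad and angle between the z axis of long_plate and the z axis of foot, either way round below 0.06 rad and x of short_plate in the frame of long_plate between -0.01 and 0.01 m and y of short_plate in the frame of long_plate between -0.008 and 0.008 m and z of short_plate in the frame of long_plate between 0.008 and 0.016 m and angle between the x axis of short_plate and the x axis of long_plate, either way round below 0.12 rad and angle between the z axis of short_plate and the z axis of long_plate, either way round below 0.06 rad and contact force between the fingers and short_plate below 0.3 N and linear speed of short_plate below 0.03 m/s and angular speed of short_plate below 0.2 rad/s and height (world z) of foot below 0.01 m), for 0.2 s.
At the end, for the whole second after the job is handed in: Fingers hold only the foot (over 2 N), untouched by bystanders, underside 10-20 cm up over x 0.34-0.62, y +-0.42; level within 0.10 rad, still (30 mm/s, 0.2 rad/s); long plate on foot, short on long, each centred within 10 mm lengthways, 8 mm sideways, 0.12 rad, untouched (x of long_plate in the frame of foot between -0.01 and 0.01 m and y of long_plate in the frame of foot between -0.008 and 0.008 m and z of long_plate in the frame of foot between 0.024 and 0.032 m and angle between the x axis of long_plate and the x axis of foot, either way round below 0.12 rad and angle between the z axis of long_plate and the z axis of foot, either way round below 0.06 rad and x of short_plate in the frame of long_plate between -0.01 and 0.01 m and y of short_plate in the frame of long_plate between -0.008 and 0.008 m and z of short_plate in the frame of long_plate between 0.008 and 0.016 m and angle between the x axis of short_plate and the x axis of long_plate, either way round below 0.12 rad and angle between the z axis of short_plate and the z axis of long_plate, either way round below 0.06 rad and contact force between the fingers and long_plate below 0.3 N and contact force between the fingers and short_plate below 0.3 N and linear speed of each of foot, long_plate, short_plate below 0.03 m/s and angular speed of each of foot, long_plate, short_plate below 0.2 rad/s and height (world z) of foot between 0.1 and 0.2 m and angle between foot's own z axis and vertical below 0.1 rad and contact force between the fingers and foot above 2 N and world x of foot between 0.34 and 0.62 m and world y of foot between -0.42 and 0.42 m and contact force between each of marker, plug_gauge, solder_spool, block_4, cutters, tape_roll and foot below 0.2 N); the arm keeps its last pose, push and grip.
It fails at once if a bystander is moved more than 30 mm (distance of any of marker, plug_gauge, solder_spool, block_4, cutters, tape_roll from where it was at the start of the episode above 0.03 m).
It fails at once if the foot block is tipped by more than 0.25 rad (angle between foot's own z axis and vertical above 0.25 rad).
It also fails if it takes over 66 s, if anything falls off the work surface, if the arm or the gripper's body presses on something with over 40 N, if the wrist force passes 120 N, or if a joint passes its speed limit or range.

## Working session

There is one attempt and no reset: what is moved stays moved. The work goes in short steps, Python scripts to look and compute and a tool call to move; the robot and the scene stay as the last step left them, time stands still between calls to the robot, and variables do not carry over. Pictures are saved under pics/ and viewed, at most 14 in all, crops included, and the job is handed in when it is done.

Besides the shell and the picture viewer there is one more tool, called after "Emit:" as name(argument=value, ...), one argument or row to a line, values as JSON. send_rows: Moves the arm, as the interface text tells. Its arguments: {"type":"object","properties":{"series":{"type":"array"},"force":{"type":"number"}},"required":["series"]}

```bash
mkdir -p pics; ls; python3 - <<'E'
from plant import ctrl
import cv2
s=ctrl.get_state();print({k:s[k] for k in('time','qpos','eef_pos','tcp_rot','opening','contact_force')})
for n in('top','side'):
    c=ctrl.read_camera(n);cv2.imwrite(f'pics/{n}0.png',c['img'][:,:,::-1]);print(n,c['fx'],c['fy'],c['cx'],c['cy'],c['R'],c['t'])
E
```

```text
pics
{'time': 0.0, 'qpos': array([-1.43198233e+00,  2.87174491e-01,  1.57815377e+00,  1.81734855e-05,
        1.27860838e+00, -1.50019300e-01]), 'eef_pos': array([ 0.19219233, -0.64638391,  0.22995387]), 'tcp_rot': array([ 9.89589726e-01,  1.43912478e-01,  1.52646481e-05, -1.17192888e-03]), 'opening': 1.0025233975598224, 'contact_force': array([-0.94903077,  0.46308594,  0.48470275])}
top 397.6944499496539 397.6944499496539 318.57217221750506 195.73798738469088 [[-0.10699143 -0.99425258 -0.00382668]
 [-0.97180399  0.10538756 -0.21092764]
 [ 0.21011863 -0.01884867 -0.97749419]] [0.1009786  0.5568754  1.10202001]
side 379.32563131343585 379.32563131343585 325.02388817383684 198.7309850469185 [[-0.86628673 -0.49942543  0.01102479]
 [-0.20660587  0.33810354 -0.91815032]
 [ 0.4548201  -0.79765923 -0.39607883]] [0.51341631 0.13541201 1.02333384]
```

View pics/top0.png

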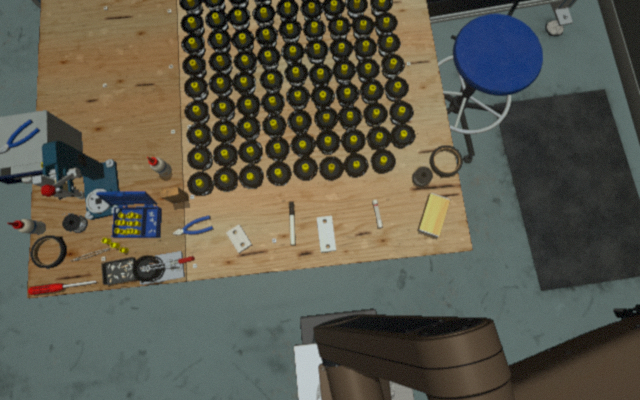

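The top view shows the short plate near (238,238), the marker (292,223), the long plate (325,233), the plug gauge (378,213) and the foot (434,215). I'll enlarge that part.

```bash
python3 - <<'E'
import cv2
i=cv2.imread('pics/top0.png')
a=cv2.resize(i[190:265,215:345],None,fx=6,fy=6,interpolation=cv2.INTER_CUBIC)[:, :780]
b=cv2.resize(i[180:250,360:480],None,fx=6,fy=6,interpolation=cv2.INTER_CUBIC)
cv2.imwrite('pics/ca.png',a);cv2.imwrite('pics/cb.png',b)
E
```

```text
(no output)
```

View pics/ca.png

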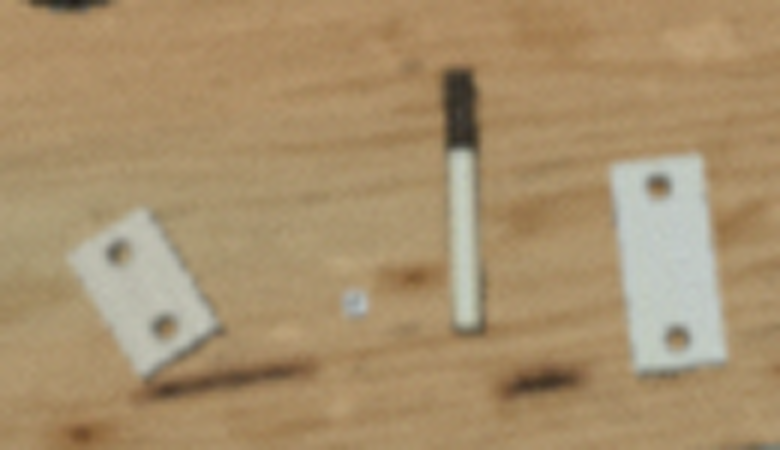

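View pics/cb.png

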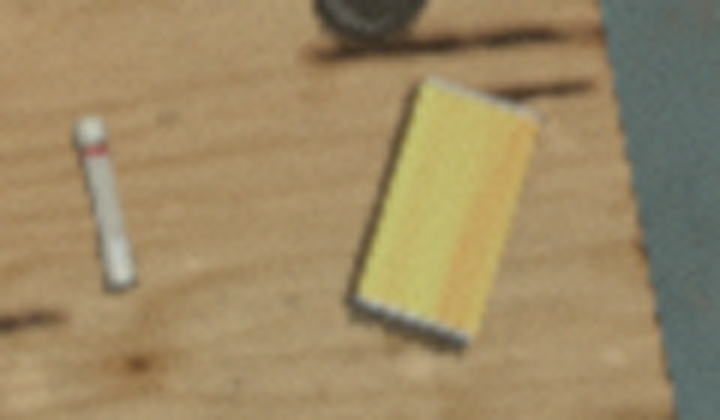

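Short plate corners are at crop a (147,208),(222,328),(147,378),(68,257). Long plate corners are (612,163),(703,155),(727,360),(637,374). The foot's top corners are at crop b (430,78),(542,115),(466,343),(355,300).

```bash
cat > h.py <<'E'
import numpy as np
from scipy.spatial.transform import Rotation as Ro
from scipy.optimize import least_squares
from plant import ctrl
def fit(C,uv,size,z,p0):
    """pose x,y,yaw of a rectangle (any corner order matching) at height z"""
    l,w=size; q=np.array([[l,-w],[l,w],[-l,w],[-l,-w]])/2
    def res(p,full=False):
        c,s=np.cos(p[2]),np.sin(p[2]); X=np.c_[q@np.array([[c,s],[-s,c]])+p[:2],np.full(4,z)]@C['R'].T+C['t']
        return (np.c_[C['fx']*X[:,0]/X[:,2]+C['cx'],C['fy']*X[:,1]/X[:,2]+C['cy']]-uv)
    def order(p): # match each predicted corner with its nearest
        P=res(p)+uv; return P
    best=None
    for k in range(4):
        for d in (1,-1):
            u=np.roll(uv[::d],k,0)
            r=least_squares(lambda p:(res(p)+uv-u).ravel(),p0)
            if best is None or r.cost<best.cost: best=r
    x=best.x; x[2]=(x[2]+np.pi/2)%np.pi-np.pi/2
    return x,best.cost
def plan(pos,yaw):
    """shift in cm in tool axes and yaw turn (about tool z) to TCP pos, tool y axis at yaw+90deg, pointing down"""
    s=ctrl.get_state(); R=Ro.from_quat(s['tcp_rot'])
    m=R.as_matrix(); a=np.arctan2(m[1,0],m[0,0])
    G=[Ro.from_euler('z',yaw+k*np.pi)*Ro.from_euler('x',np.pi) for k in(0,1)]
    for g in G:
        rv=(R.inv()*g).as_rotvec()
        print('q6',round(s['qpos'][5],2),'turn',rv.round(3),'shift cm, axes now',(R.inv().apply(np.array(pos)-s['eef_pos'])*100).round(2),'axes after',(g.inv().apply(np.array(pos)-s['eef_pos'])*100).round(2))
    print('t',round(s['time'],2),'tcp',s['eef_pos'].round(4),'yaw',round(a,3),'open',round(s['opening'],3),'ff',np.round(s['finger_force'],1),'F',s['contact_force'].round(1))
E
python3 - <<'E'
from h import *
C=ctrl.read_camera('top')
f=lambda L,o:(np.array(L)+.5)/6-.5+o
for n,L,o,sz,z,p0 in [('long',[(612,163),(703,155),(727,360),(637,374)],(215,190),(.104,.046),.012,(.5,0,0)),
 ('short',[(147,208),(222,328),(147,378),(68,257)],(215,190),(.072,.046),.012,(.5,.2,.4)),
 ('foot',[(430,78),(542,115),(466,343),(355,300)],(360,180),(.12,.062),.028,(.5,-.3,-.4))]:
    print(n,*fit(C,f(L,o),sz,z,p0))
# bystanders rough
for n,u,z in [('marker',(292,223),.01),('gauge',(378.5,213.5),.01)]:
    d=C['R'].T@np.array([(u[0]-C['cx'])/C['fx'],(u[1]-C['cy'])/C['fy'],1]);o=-C['R'].T@C['t'];print(n,o+d*(z-o[2])/d[2])
he=ctrl.read_camera('wrist')['hand_eye'];print(he.round(4))
E
```

```text
long [0.45846371 0.02932359 0.00712445] 0.1723280852214758
short [0.47139586 0.28934007 0.48695431] 0.2192901229558988
foot [ 0.47841704 -0.29569491 -0.47724871] 1.413148681799922
marker [0.50044734 0.12797595 0.01      ]
gauge [ 0.5011459  -0.13428702  0.01      ]
[[-1.200e-03 -9.603e-01 -2.788e-01  7.050e-02]
 [ 1.000e+00 -1.200e-03 -3.000e-04 -6.000e-04]
 [-0.000e+00 -2.788e-01  9.603e-01 -1.420e-01]
 [ 0.000e+00  0.000e+00  0.000e+00  1.000e+00]]
```

```bash
python3 - <<'E'
from h import *
plan((.49,-.30,.24),-.477)
E
```

```text
q6 -0.15 turn [-0.002  0.     0.766] shift cm, axes now [ 38.42 -24.75  -0.91] axes after [ 10.54 -44.46  -0.96]
q6 -0.15 turn [-0.000e+00 -2.000e-03 -2.376e+00] shift cm, axes now [ 38.42 -24.75  -0.91] axes after [-10.54  44.46  -0.96]
t 0.2 tcp [ 0.1922 -0.6466  0.2304] yaw 0.289 open 1.002 ff 0.0 F [ 0.3 -0.1  0.8]
```

Emit:
send_rows(
  series=[
    [[4.8,-3.1,-0.1,0,0,0,1],[4.8,-3.1,-0.1,0,0,0,1],[4.8,-3.1,-0.1,0,0,0,1],[4.8,-3.1,-0.1,0,0,0,1],[4.8,-3.1,-0.1,0,0,0,1],[4.8,-3.1,-0.1,0,0,0,1],[4.8,-3.1,-0.1,0,0,0,1],[4.8,-3.1,-0.1,0,0,0,1],[0,0,0,0,0,0.18,1],[0,0,0,0,0,0.18,1]],
  ],
)

```text
time: 1.45
eef_pos: [0.4903, -0.2988, 0.2391]
tcp_rot: [0.999, -0.037, -0.0, -0.0]
contact_force: [-0.2, -1.2, -0.8]
opening: 0.997
finger_force: 0.0
```

Emit:
send_rows(
  series=[
    [[0,0,0,0,0,0.18,1],[0,0,0,0,0,0.18,1],[0,0,0,0,0,0.046,1],[0,0,0,0,0,0,1],[0,0,0,0,0,0,1]],
  ],
)

```text
time: 2.08
eef_pos: [0.4896, -0.2999, 0.2392]
tcp_rot: [0.972, -0.236, -0.0, -0.0]
contact_force: [0.4, 0.2, -0.7]
opening: 1.001
finger_force: 0.0
```

```bash
cat >> h.py <<'E'
def wrist(name=None):
    s=ctrl.get_state(); c=ctrl.read_camera('wrist')
    T=np.eye(4);T[:3,:3]=Ro.from_quat(s['tcp_rot']).as_matrix();T[:3,3]=s['eef_pos']
    W=np.linalg.inv(T@c['hand_eye']); c['R'],c['t']=W[:3,:3],W[:3,3]
    if name:
        import cv2,pickle; cv2.imwrite(f'pics/{name}.png',c['img'][:,:,::-1]); pickle.dump({k:c[k] for k in('R','t','fx','fy','cx','cy')},open(f'pics/{name}.pkl','wb'))
    return c
E
python3 -c "
from h import *
wrist('wf');plan((.478,-.296,.24),-.477)"
```

```text
q6 1.32 turn [-0.  0.  0.] shift cm, axes now [-1.22  0.19 -0.07] axes after [-1.22  0.19 -0.07]
q6 1.32 turn [-0.    -0.    -3.141] shift cm, axes now [-1.22  0.19 -0.07] axes after [ 1.22 -0.19 -0.07]
t 2.12 tcp [ 0.4897 -0.2999  0.2393] yaw -0.477 open 1.001 ff 0.0 F [0.3 0.6 0.1]
```

View pics/wf.png

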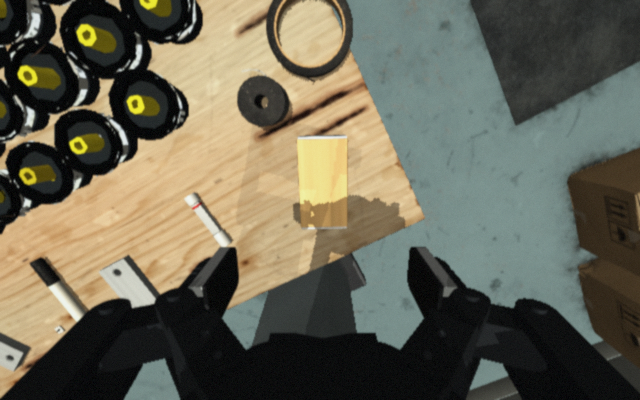

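The foot sits upright in the wrist view, about x 298–347 and y 136–228. I'll get its edges to sub-pixel accuracy by gradients.

```bash
cat >> h.py <<'E'
def edge(img,axis,pos,lo,hi):
    """signed strongest gradient positions along a 7-px averaged line; axis 0: along x at row pos; returns (rise/fall) two largest"""
    import cv2
    g=img.astype(float).sum(2); 
    l=(g[pos-3:pos+4,lo:hi].mean(0) if axis==0 else g[lo:hi,pos-3:pos+4].mean(1))
    d=np.gradient(l); out=[]
    for k in np.argsort(-abs(d)):
        if all(abs(k-o)>4 for o in [x[0] for x in out]):
            a=slice(max(k-2,0),k+3);w=abs(d[a]);out.append((k,round(lo+(np.arange(len(d))[a]*w).sum()/w.sum(),1),round(d[k])))
        if len(out)==4:break
    return sorted(o[1:] for o in out)
E
python3 - <<'E'
from h import *
import cv2,pickle
i=cv2.imread('pics/wf.png')
for r in(150,165,180,195):print(r,edge(i,0,r,285,365))
for c in(304,315,325,335,341):print(c,edge(i,1,c,122,243))
E
```

```text
150 [(np.float64(297.2), 42), (np.float64(335.6), -10), (np.float64(346.4), -51), (np.float64(360.7), 18)]
165 [(np.float64(297.8), 53), (np.float64(333.3), -9), (np.float64(346.5), -58), (np.float64(359.6), 14)]
180 [(np.float64(298.7), 58), (np.float64(331.0), -13), (np.float64(336.2), 9), (np.float64(346.5), -57)]
195 [(np.float64(299.4), 39), (np.float64(346.2), -56), (np.float64(352.9), 12), (np.float64(360.5), 20)]
304 [(np.float64(136.1), 100), (np.float64(200.0), -48), (np.float64(227.4), 48), (np.float64(239.9), 21)]
315 [(np.float64(128.0), -42), (np.float64(135.8), 172), (np.float64(204.6), -74), (np.float64(226.9), 45)]
325 [(np.float64(127.5), -80), (np.float64(135.8), 143), (np.float64(202.6), -72), (np.float64(228.9), -72)]
335 [(np.float64(122.5), -50), (np.float64(127.1), 85), (np.float64(135.9), 135), (np.float64(201.0), -66)]
341 [(np.float64(124.1), 85), (np.float64(136.0), 104), (np.float64(198.1), -59), (np.float64(228.1), -54)]
```

```bash
python3 - <<'E'
from h import *
import pickle
C=pickle.load(open('pics/wf.pkl','rb'))
for uv in ([(296.6,135.9),(346.6,135.9),(346.4,228.3),(300.8,228.3)],[(297.5,135.9),(346.6,135.9),(347,228.3),(299.8,228.3)]):
    print(fit(C,np.array(uv),(.12,.062),.028,(.48,-.3,-.47)))
plan((.4585,.0293,.13),.007)
E
```

```text
(array([ 0.47824941, -0.29374282, -0.46070229]), np.float64(1.601652572598847))
(array([ 0.47818301, -0.2938776 , -0.46609321]), np.float64(1.8212160660588657))
q6 1.32 turn [-0.     0.    -0.484] shift cm, axes now [-17.87 -27.82  10.93] axes after [ -2.89 -32.94  10.93]
q6 1.32 turn [0.    0.    2.658] shift cm, axes now [-17.87 -27.82  10.93] axes after [ 2.89 32.94 10.93]
t 2.12 tcp [ 0.4897 -0.2999  0.2393] yaw -0.477 open 1.001 ff 0.0 F [0.3 0.6 0.1]
```

Emit:
send_rows(
  series=[
    [[0,0,0,0,0,-0.161,1],[0,0,0,0,0,-0.161,1],[0,0,0,0,0,-0.162,1],[-0.48,-5.49,0.8,0,0,0,1],[-0.48,-5.49,0.8,0,0,0,1],[-0.48,-5.49,0.8,0,0,0,1],[-0.48,-5.49,0.8,0,0,0,1],[-0.48,-5.49,0.8,0,0,0,1],[-0.49,-5.49,0.8,0,0,0,1],[0,0,0,0,0,0,1]],
  ],
)

```text
time: 3.38
eef_pos: [0.4573, 0.0324, 0.1905]
tcp_rot: [1.0, 0.006, -0.001, -0.0]
contact_force: [-0.0, -0.3, 0.8]
opening: 0.998
finger_force: 0.0
```

```bash
python3 -c "
from h import *
wrist('wl');plan((.4585,.0293,.0),.007)"
```

```text
q6 1.41 turn [0.    0.    0.004] shift cm, axes now [ 0.04  0.13 19.11] axes after [ 0.03  0.14 19.11]
q6 1.41 turn [-0.     0.    -3.138] shift cm, axes now [ 0.04  0.13 19.11] axes after [-0.03 -0.14 19.11]
t 3.42 tcp [0.4581 0.0307 0.1911] yaw 0.011 open 0.999 ff 0.0 F [-0.3  0.4  0. ]
```

View pics/wl.png

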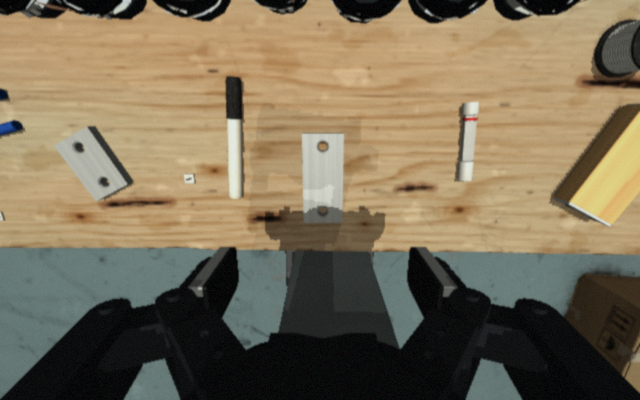

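The long plate is at x 302–344, y 133–222, and the short plate at (93,126),(131,182),(97,200),(56,144). The marker and gauge are clear of both. Next is a fit of both plates.

```bash
python3 - <<'E'
from h import *
import cv2,pickle
i=cv2.imread('pics/wl.png');C=pickle.load(open('pics/wl.pkl','rb'))
for r in(140,160,175,190,200):print(r,edge(i,0,r,292,355))
for c in(308,316,332,338):print(c,edge(i,1,c,122,145),edge(i,1,c,212,235))
print(fit(C,np.array([(302.5,133.5),(343.5,133.5),(342.5,222),(303.3,222)]),(.104,.046),.012,(.46,.03,0)))
print(fit(C,np.array([(93,126),(131,182),(97,200),(56,144)]),(.072,.046),.012,(.47,.29,.48)))
E
```

```text
140 [(np.float64(301.4), 82), (np.float64(318.3), -44), (np.float64(326.0), 35), (np.float64(343.3), -70)]
160 [(np.float64(302.4), 60), (np.float64(307.8), -11), (np.float64(325.4), 10), (np.float64(343.1), -70)]
175 [(np.float64(302.3), 59), (np.float64(308.1), -10), (np.float64(342.8), -56), (np.float64(351.6), 12)]
190 [(np.float64(302.5), 60), (np.float64(332.4), -23), (np.float64(342.3), -54), (np.float64(347.3), 18)]
200 [(np.float64(302.9), 45), (np.float64(313.7), 15), (np.float64(331.0), -26), (np.float64(342.1), -53)]
308 [(np.float64(124.8), -17), (np.float64(133.4), 79), (np.float64(138.4), 1), (np.float64(142.8), -1)] [(np.float64(212.5), -38), (np.float64(217.1), -3), (np.float64(222.8), -31), (np.float64(231.0), -10)]
316 [(np.float64(124.6), -18), (np.float64(133.4), 79), (np.float64(141.8), -32)] [(np.float64(214.1), 13), (np.float64(222.7), -32), (np.float64(229.8), -8)]
332 [(np.float64(125.1), -25), (np.float64(133.4), 78), (np.float64(138.7), 0), (np.float64(143.4), -3)] [(np.float64(212.3), 3), (np.float64(222.3), -30), (np.float64(226.7), 9), (np.float64(231.7), 6)]
338 [(np.float64(124.9), -23), (np.float64(133.3), 76), (np.float64(142.5), -1)] [(np.float64(212.9), 2), (np.float64(222.2), -27), (np.float64(226.6), 7), (np.float64(231.3), 11)]
(array([0.45730016, 0.03255634, 0.01111889]), np.float64(0.9826885637352274))
(array([0.47245345, 0.28902431, 0.44603209]), np.float64(5.507247223793552))
```

Emit:
send_rows(
  series=[
    [[0,0,4.5,0,0,0,1],[0,0,4.5,0,0,0,1],[0,0,4.5,0,0,0,1],[0,0,3.4,0,0,0,1],[0,0,1.5,0,0,0,1],[0,0,0.7,0,0,0,1],[0,0,0,0,0,0,1],[0,0,0,0,0,0,-1],[0,0,0,0,0,0,-1],[0,0,0,0,0,0,-1]],
  ],
  force=60,
)

```text
time: 4.68
eef_pos: [0.4598, 0.0297, 0.0019]
tcp_rot: [1.0, 0.003, 0.001, -0.0]
contact_force: [-1.4, 2.9, 6.0]
opening: 0.517
finger_force: 61.7
```

Emit:
send_rows(
  series=[
    [[0,0,0,0,0,0,-1],[0,0,0,0,0,0,-1],[0,0,0,0,0,0,-1],[0,0,0,0,0,0,-1]],
  ],
)

```text
time: 5.18
eef_pos: [0.4598, 0.0297, 0.0019]
tcp_rot: [1.0, 0.003, 0.001, -0.0]
contact_force: [-1.6, 2.8, 6.3]
opening: 0.519
finger_force: 61.7
```

```bash
python3 -c "
from h import *
import cv2
c=ctrl.read_camera('top')
w=wrist()
cv2.imwrite('pics/g1.png',w['img'][60:300,160:480,::-1].repeat(2,0).repeat(2,1))
plan((.4783,-.2945,.15),-.468)"
```

```text
q6 1.41 turn [-0.001 -0.002  0.474] shift cm, axes now [  1.68  32.42 -14.83] axes after [ 16.28  28.1  -14.81]
q6 1.41 turn [ 3.000e-03 -2.000e-03 -2.667e+00] shift cm, axes now [  1.68  32.42 -14.83] axes after [-16.28 -28.1  -14.81]
t 5.28 tcp [0.4598 0.0297 0.0019] yaw 0.006 open 0.518 ff 61.7 F [-1.3  2.1  6.2]
```

View pics/g1.png

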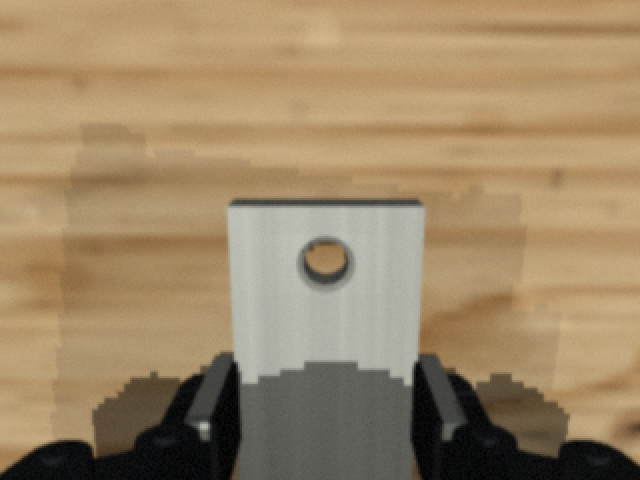

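The plate is gripped squarely, with its far top edge at full-image row ≈163, columns 275–371, and the hole at (323,191). From these I can compute how far the plate's centre is from the TCP.

```bash
python3 - <<'E'
from h import *
c=wrist();s=ctrl.get_state()
o=-c['R'].T@c['t'];T=Ro.from_quat(s['tcp_rot'])
for u,z,off in [((275,163),.012,.052),((371.5,163),.012,.052),((323,190.5),.012,.038)]:
    d=c['R'].T@np.array([(u[0]-c['cx'])/c['fx'],(u[1]-c['cy'])/c['fy'],1]);p=o+d*(z-o[2])/d[2]
    q=T.inv().apply(p-s['eef_pos']);print(p.round(4),q.round(4),'centre tool x',round(q[0]-off,4))
E
```

```text
[0.509  0.0524 0.012 ] [ 0.0494 -0.0224 -0.01  ] centre tool x -0.0026
[0.5093 0.0078 0.012 ] [ 0.0493  0.0222 -0.01  ] centre tool x -0.0027
[0.496  0.0301 0.012 ] [ 0.0363 -0.0002 -0.01  ] centre tool x -0.0017
```

Emit:
send_rows(
  series=[
    [[0,0,-1,0,0,0,-1],[0,0,-3,0,0,0,-1],[0,0,-4,0,0,0,-1],[0,0,-4,0,0,0,-1],[0.26,3,-2,0,0,0.079,-1],[0.5,5.1,0,0,0,0.079,-1],[1.4,5.2,0,0,0,0.079,-1],[1.6,5,0,0,0,0.079,-1],[2.5,4.9,0,0,0,0.079,-1],[2.2,4,0,0,0,0.079,-1]],
  ],
)

```text
time: 6.58
eef_pos: [0.4862, -0.2591, 0.1398]
tcp_rot: [0.972, -0.233, -0.001, -0.0]
contact_force: [0.9, 0.1, -4.5]
opening: 0.517
finger_force: 62.6
```

```bash
python3 -c "
from h import *
ctrl.read_camera('top');ctrl.read_camera('top');ctrl.read_camera('top')
plan((.480,-.2955,.10),-.468)"
```

```text
q6 1.37 turn [-0.     0.001 -0.002] shift cm, axes now [1.1  3.53 3.98] axes after [1.09 3.53 3.98]
q6 1.37 turn [2.000e-03 0.000e+00 3.139e+00] shift cm, axes now [1.1  3.53 3.98] axes after [-1.09 -3.53  3.98]
t 6.72 tcp [ 0.4862 -0.2591  0.1398] yaw -0.47 open 0.515 ff 62.8 F [-0.6  0.3 -4.2]
```

Emit:
send_rows(
  series=[
    [[1.1,3.5,3,0,0,0,-1],[0,0,4,0,0,0,-1],[0,0,1.5,0,0,0,-1],[0,0,0.5,0,0,0,-1],[0,0,0,0,0,0,-1],[0,0,0,0,0,0,-1]],
  ],
)

```text
time: 7.48
eef_pos: [0.4822, -0.2941, 0.052]
tcp_rot: [0.973, -0.231, 0.001, 0.001]
contact_force: [0.2, -0.2, -4.8]
opening: 0.513
finger_force: 62.8
```

```bash
python3 -c "
from h import *
import cv2
w=wrist('wp1')
cv2.imwrite('pics/p1.png',w['img'][60:300,160:480,::-1].repeat(2,0).repeat(2,1))
plan((.480,-.2955,.03),-.468)"
```

```text
q6 1.31 turn [ 0.001 -0.003  0.001] shift cm, axes now [-0.13  0.21  2.2 ] axes after [-0.12  0.21  2.2 ]
q6 1.31 turn [ 4.00e-03  1.00e-03 -3.14e+00] shift cm, axes now [-0.13  0.21  2.2 ] axes after [ 0.12 -0.21  2.2 ]
t 7.53 tcp [ 0.4821 -0.2941  0.052 ] yaw -0.467 open 0.519 ff 62.8 F [ 0.1 -0.7 -3.8]
```

View pics/p1.png

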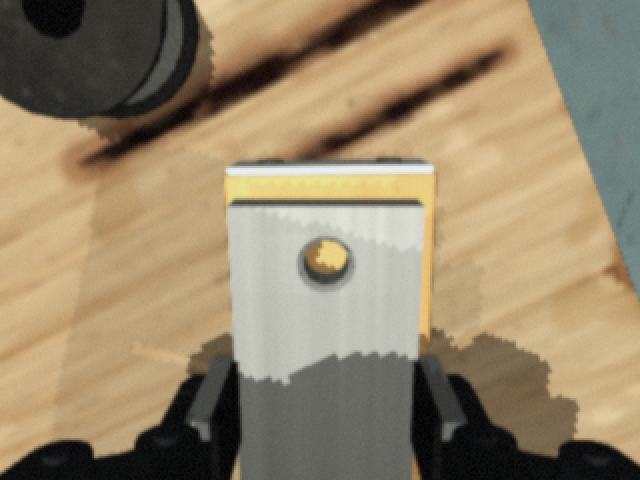

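The foot's far top corners are at crop (226,165) and (434,163), and the plate's are at (229,206) and (423,206). In tool axes the offset follows.

```bash
cat >> h.py <<'E'
def tool_pt(u,z,crop=(160,60),sc=2):
    c=ctrl.read_camera('wrist') if not hasattr(tool_pt,'c') else tool_pt.c; tool_pt.c=c
    u=(np.array(u)+.5)/sc-.5+crop; H=c['hand_eye']
    d=H[:3,:3]@np.array([(u[0]-c['cx'])/c['fx'],(u[1]-c['cy'])/c['fy'],1]);o=H[:3,3]
    return o+d*(z-o[2])/d[2]
E
python3 - <<'E'
from h import *
for n,u,z in [('footL',(226,165),.024),('footR',(434,163),.024),('footRmid',(430,340),.024),('plL',(229,206),-.010),('plR',(423,206),-.010)]:print(n,tool_pt(u,z).round(4))
E
```

```text
footL [ 0.0558 -0.0284  0.024 ]
footR [0.0562 0.0307 0.024 ]
footRmid [0.0022 0.0323 0.024 ]
plL [ 0.0494 -0.0224 -0.01  ]
plR [ 0.0494  0.0224 -0.01  ]
```

Emit:
send_rows(
  series=[
    [[-0.1,0.18,0.7,0,0,-0.015,-1],[0,0,0.7,0,0,0,-1],[0,0,0.4,0,0,0,-1],[0,0,0.2,0,0,0,-1],[0,0,0,0,0,0,-1],[0,0,0,0,0,0,-1]],
  ],
)

```text
time: 8.32
eef_pos: [0.4795, -0.2949, 0.0304]
tcp_rot: [0.975, -0.224, 0.0, 0.0]
contact_force: [-0.4, -1.0, -4.4]
opening: 0.516
finger_force: 62.8
```

```bash
python3 -c "
from h import *
plan((.480,-.2955,.03),-.468)"
```

```text
q6 1.29 turn [ 0.    -0.001  0.016] shift cm, axes now [0.07 0.03 0.04] axes after [0.07 0.03 0.04]
q6 1.29 turn [ 1.000e-03  0.000e+00 -3.126e+00] shift cm, axes now [0.07 0.03 0.04] axes after [-0.07 -0.03  0.04]
t 8.32 tcp [ 0.4795 -0.2949  0.0304] yaw -0.452 open 0.516 ff 62.8 F [-0.4 -1.  -4.4]
```

Emit:
send_rows(
  series=[
    [[0.07,0,0.1,0,0,0,-1],[0,0,0.1,0,0,0,-1],[0,0,0,0,0,0,-1]],
  ],
)

```text
time: 8.7
eef_pos: [0.4799, -0.2951, 0.0299]
tcp_rot: [0.975, -0.224, -0.001, -0.0]
contact_force: [-4.5, 2.3, 6.8]
opening: 0.517
finger_force: 64.0
```

Emit:
send_rows(
  series=[
    [[0,0,-0.1,0,0,0,-1],[0,0,0,0,0,0,-1],[0,0,0,0,0,0,0.2],[0,0,0,0,0,0,0.6],[0,0,0,0,0,0,1],[0,0,0,0,0,0,1],[0,0,-2,0,0,0,1],[0,0,-5,0,0,0,1],[0,0,-5,0,0,0,1],[0,0,0,0,0,0,1]],
  ],
)

```text
time: 9.95
eef_pos: [0.483, -0.2977, 0.1568]
tcp_rot: [0.975, -0.224, 0.006, 0.003]
contact_force: [-1.4, 0.1, 0.7]
opening: 1.001
finger_force: 0.0
```

```bash
python3 - <<'E'
from h import *
import cv2
w=wrist('wp2');i=w['img']
cv2.imwrite('pics/p2.png',i[90:290,220:420,::-1].repeat(3,0).repeat(3,1))
plan((.472,.289,.2),.475)
E
```

```text
q6 1.29 turn [ 0.005 -0.006 -0.927] shift cm, axes now [-26.4  -52.23  -4.94] axes after [ 25.92 -52.5   -4.64]
q6 1.29 turn [-0.007 -0.006  2.215] shift cm, axes now [-26.4  -52.23  -4.94] axes after [-25.92  52.5   -4.64]
t 10.0 tcp [ 0.4816 -0.2964  0.1536] yaw -0.452 open 0.996 ff 0.0 F [-0.1 -0.2 -0.5]
```

View pics/p2.png

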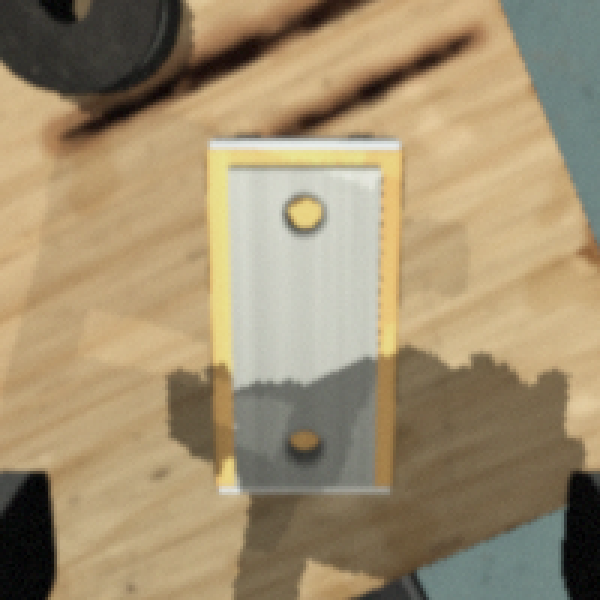

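The long plate is centred on the foot. Foot corners are (208,142),(403,140),(390,492),(219,494), and the plate's are (229,167),(382,165),(375,486),(237,487). I'll check these numerically.

```bash
python3 - <<'E'
from h import *
import pickle
C=pickle.load(open('pics/wp2.pkl','rb'))
f=lambda L:(np.array(L)+.5)/3-.5+(220,90)
a,ca=fit(C,f([(208,142),(403,140),(390,492),(219,494)]),(.12,.062),.028,(.48,-.295,-.46))
for L in ([(229,167),(382,165),(375,486),(237,487)],[(229,167),(382,165),(375,480),(237,480)]):
    b,cb=fit(C,f(L),(.104,.046),.040,(.48,-.295,-.46))
    c,s=np.cos(a[2]),np.sin(a[2]);d=(b-a)[:2]
    print(a,ca,b,cb,'rel',c*d[0]+s*d[1],-s*d[0]+c*d[1],b[2]-a[2])
E
```

```text
[ 0.47767493 -0.29399651 -0.45421526] 3.7935963777880257 [ 0.47846038 -0.29465188 -0.45110128] 0.2700341262837586 rel 0.0009933587479325724 -0.00024429650110067405 0.003113977900020437
[ 0.47767493 -0.29399651 -0.45421526] 3.7935963777880257 [ 0.47929774 -0.2950589  -0.45154816] 2.8771022850146872 rel 0.0019243992546594424 -0.00024264218054261325 0.0026670971631173046
```

Emit:
send_rows(
  series=[
    [[0,0,-2,0,0,-0.185,1],[0,0,-2,0,0,-0.185,1],[0,0,-0.6,0,0,-0.185,1],[0,0,0,0,0,-0.185,1],[0,0,0,0,0,-0.185,1],[2.6,-5.2,0,0,0,0,1],[2.6,-5.2,0,0,0,0,1],[2.6,-5.2,0,0,0,0,1],[2.6,-5.2,0,0,0,0,1],[2.6,-5.2,0,0,0,0,1]],
  ],
)

```text
time: 11.25
eef_pos: [0.4762, -0.0025, 0.1943]
tcp_rot: [0.972, 0.234, -0.001, -0.0]
contact_force: [0.4, 0.5, 0.4]
opening: 1.003
finger_force: 0.0
```

Emit:
send_rows(
  series=[
    [[2.6,-5.3,0,0,0,0,1],[2.6,-5.3,0,0,0,0,1],[2.6,-5.3,0,0,0,0,1],[2.6,-5.3,0,0,0,0,1],[2.5,-5.3,0,0,0,0,1],[0,0,0,0,0,0,1],[0,0,0,0,0,0,1]],
  ],
)

```text
time: 12.12
eef_pos: [0.4708, 0.2898, 0.1942]
tcp_rot: [0.972, 0.235, -0.001, 0.0]
contact_force: [-0.6, 0.3, 0.1]
opening: 0.995
finger_force: 0.0
```

```bash
python3 - <<'E'
from h import *
import cv2
w=wrist('ws');i=w['img']
cv2.imwrite('pics/s1.png',i[90:290,220:420,::-1].repeat(3,0).repeat(3,1))
plan((.472,.289,.0),.48)
E
```

```text
q6 1.47 turn [ 0.     0.002 -0.008] shift cm, axes now [ 0.11  0.06 19.44] axes after [ 0.07  0.07 19.45]
q6 1.47 turn [ 3.000e-03 -0.000e+00  3.134e+00] shift cm, axes now [ 0.11  0.06 19.44] axes after [-0.07 -0.07 19.45]
t 12.18 tcp [0.4711 0.2893 0.1945] yaw 0.472 open 0.999 ff 0.0 F [ 0.1  0.1 -0.5]
```

View pics/s1.png

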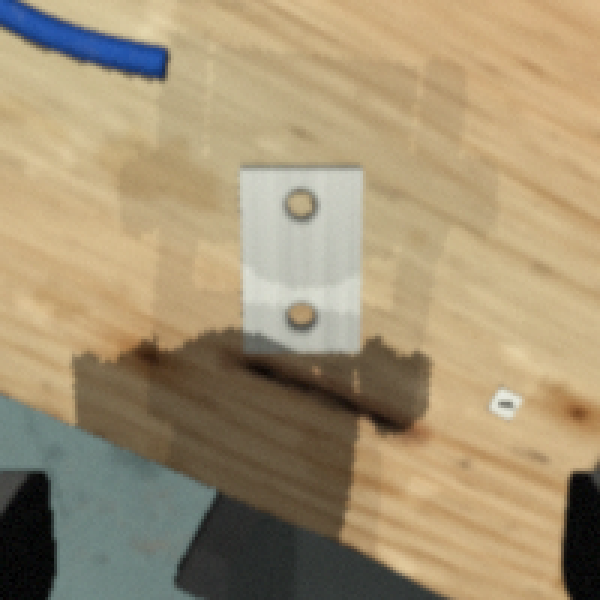

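The short plate is square in the tool view: (240,167),(363,167),(360,353),(243,352). The cutter grip ends at (165,75), ahead of the finger line.

```bash
python3 - <<'E'
from h import *
import pickle
C=pickle.load(open('pics/ws.pkl','rb'))
f=lambda L:(np.array(L)+.5)/3-.5+(220,90)
b,cb=fit(C,f([(240,167),(363,167),(360,353),(243,352)]),(.072,.046),.012,(.472,.289,.48))
print(b,cb,tool_pt((165,75),.19,(220,90),3))
plan((b[0],b[1],.002),b[2])
E
```

```text
[0.47130051 0.2938469  0.46945054] 0.09891169709088482 [ 0.07179661 -0.05363427  0.19      ]
q6 1.47 turn [0.    0.001 0.002] shift cm, axes now [ 0.24 -0.44 19.27] axes after [ 0.22 -0.44 19.27]
q6 1.47 turn [-2.00e-03  0.00e+00 -3.14e+00] shift cm, axes now [ 0.24 -0.44 19.27] axes after [-0.22  0.44 19.27]
t 12.22 tcp [0.4714 0.289  0.1947] yaw 0.471 open 1.0 ff 0.0 F [-0.3  0.3 -0. ]
```

Emit:
send_rows(
  series=[
    [[0.1,-0.2,4.5,0,0,0,1],[0,0,4.5,0,0,0,1],[0,0,4.5,0,0,0,1],[0,0,3.4,0,0,0,1],[0,0,1.5,0,0,0,1],[0,0,0.8,0,0,0,1],[0,0,0,0,0,0,1],[0,0,0,0,0,0,-1],[0,0,0,0,0,0,-1],[0,0,0,0,0,0,-1]],
  ],
  force=60,
)

```text
time: 13.48
eef_pos: [0.4725, 0.2931, 0.0049]
tcp_rot: [0.972, 0.234, 0.001, -0.0]
contact_force: [-1.7, -1.2, 4.3]
opening: 0.514
finger_force: 61.6
```

Emit:
send_rows(
  series=[
    [[0,0,0,0,0,0,-1],[0,0,0,0,0,0,-1],[0,0,0,0,0,0,-1]],
  ],
)

```text
time: 13.85
eef_pos: [0.4725, 0.2931, 0.0049]
tcp_rot: [0.972, 0.234, 0.001, -0.0]
contact_force: [-1.4, 0.3, 6.0]
opening: 0.514
finger_force: 61.6
```

```bash
python3 - <<'E'
from h import *
import cv2
w=wrist('wg2');i=w['img'];cv2.imwrite('pics/g2.png',i[90:290,220:420,::-1].repeat(3,0).repeat(3,1))
for r in(323,303,343):print(edge(i,1,r,130,250))
for r in(195,205):print(edge(i,0,r,255,390))
plan((.479,-.295,.15),-.452)
E
```

```text
[(np.float64(185.9), -95), (np.float64(191.3), 116), (np.float64(220.3), -90), (np.float64(227.1), 84)]
[(np.float64(135.1), -10), (np.float64(185.9), -94), (np.float64(191.2), 121), (np.float64(235.7), -62)]
[(np.float64(132.0), -8), (np.float64(185.8), -91), (np.float64(191.2), 117), (np.float64(248.2), -56)]
[(np.float64(275.3), 21), (np.float64(341.7), -7), (np.float64(361.3), -7), (np.float64(369.6), -28)]
[(np.float64(275.9), 34), (np.float64(313.0), -8), (np.float64(330.7), 15), (np.float64(369.1), -24)]
q6 1.47 turn [-0.001 -0.002  0.925] shift cm, axes now [-26.17  52.65 -14.57] axes after [ 26.27  52.62 -14.51]
q6 1.47 turn [ 2.000e-03 -1.000e-03 -2.217e+00] shift cm, axes now [-26.17  52.65 -14.57] axes after [-26.27 -52.62 -14.51]
t 13.9 tcp [0.4725 0.2931 0.0049] yaw 0.473 open 0.513 ff 61.6 F [-1.2  0.5  4.9]
```

```bash
python3 - <<'E'
from h import *
for u in((275,191),(323,191),(370,191)):print(tool_pt(u,-.0071,(0,0),1).round(4))
E
```

```text
[ 0.0356 -0.0237 -0.0071]
[ 0.0355 -0.0005 -0.0071]
[ 0.0355  0.0223 -0.0071]
```

Emit:
send_rows(
  series=[
    [[0,0,-1,0,0,0,-1],[0,0,-4,0,0,0,-1],[0,0,-5,0,0,0,-1],[0,0,-4.5,0,0,0,-1],[-2.6,5.2,0,0,0,0,-1],[-2.6,5.2,0,0,0,0,-1],[-2.6,5.2,0,0,0,0,-1],[-2.6,5.2,0,0,0,0,-1],[-2.6,5.2,0,0,0,0,-1],[-2.6,5.2,0,0,0,0,-1]],
  ],
)

```text
time: 15.2
eef_pos: [0.4737, -0.0579, 0.148]
tcp_rot: [0.972, 0.234, -0.0, -0.0]
contact_force: [1.0, 0.1, -2.3]
opening: 0.51
finger_force: 62.3
```

Emit:
send_rows(
  series=[
    [[-2.6,5.2,0,0,0,0,-1],[-2.6,5.2,0,0,0,0,-1],[-2.6,5.2,0,0,0,0,-1],[-2.6,5.2,0,0,0,0,-1],[0,0,0,0,0,0.185,-1],[0,0,0,0,0,0.185,-1],[0,0,0,0,0,0.185,-1],[0,0,0,0,0,0.185,-1],[0,0,0,0,0,0.185,-1],[0,0,0,0,0,0,-1]],
  ],
)

```text
time: 16.45
eef_pos: [0.4762, -0.2883, 0.1477]
tcp_rot: [0.975, -0.223, -0.001, -0.0]
contact_force: [-0.3, -0.2, -2.3]
opening: 0.505
finger_force: 62.5
```

```bash
python3 - <<'E'
from h import *
ctrl.read_camera('top');ctrl.read_camera('top')
plan((.4782,-.2943,.075),-.452)
E
```

```text
q6 1.29 turn [-0.     0.001  0.003] shift cm, axes now [0.42 0.45 7.29] axes after [0.41 0.44 7.29]
q6 1.29 turn [-1.000e-03 -0.000e+00 -3.139e+00] shift cm, axes now [0.42 0.45 7.29] axes after [-0.41 -0.44  7.29]
t 16.55 tcp [ 0.4764 -0.2885  0.1479] yaw -0.449 open 0.504 ff 62.5 F [-0.5 -0.2 -3.2]
```

Emit:
send_rows(
  series=[
    [[0.42,0.45,3,0,0,0.003,-1],[0,0,3,0,0,0,-1],[0,0,1.8,0,0,0,-1],[0,0,0,0,0,0,-1],[0,0,0,0,0,0,-1]],
  ],
)

```text
time: 17.18
eef_pos: [0.4794, -0.2953, 0.0715]
tcp_rot: [0.974, -0.225, 0.001, 0.0]
contact_force: [-0.4, -0.1, -2.8]
opening: 0.514
finger_force: 62.5
```

```bash
python3 - <<'E'
from h import *
import cv2
w=wrist('wp3');i=w['img'];cv2.imwrite('pics/p3.png',i[90:290,220:420,::-1].repeat(3,0).repeat(3,1))
plan((.4782,-.2943,.046),-.452)
E
```

```text
q6 1.29 turn [ 0.001 -0.003 -0.003] shift cm, axes now [-0.18 -0.05  2.59] axes after [-0.18 -0.05  2.59]
q6 1.29 turn [-4.000e-03 -1.000e-03  3.139e+00] shift cm, axes now [-0.18 -0.05  2.59] axes after [0.18 0.05 2.59]
t 17.23 tcp [ 0.4796 -0.2955  0.0719] yaw -0.455 open 0.508 ff 62.5 F [-0.4 -0.4 -1.8]
```

View pics/p3.png

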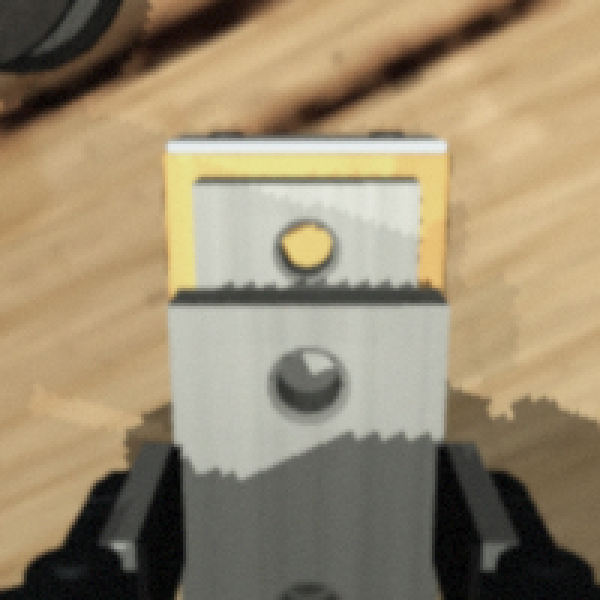

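The long plate's far edge runs (194,182)–(420,182) and the short plate's (169,304)–(448,304), so sideways alignment is good. I'll check it lengthways.

```bash
python3 - <<'E'
from h import *
for u,z in((194,182),.0319),((420,182),.0319),((169,304),-.0071),((448,304),-.0071):print(tool_pt(u,z,(220,90),3).round(4))
E
```

```text
[ 0.0503 -0.0231  0.0319]
[0.0502 0.0222 0.0319]
[ 0.0352 -0.0227 -0.0071]
[ 0.0351  0.0224 -0.0071]
```

Emit:
send_rows(
  series=[
    [[-0.13,-0.04,1,0,0,0,-1],[0,0,1,0,0,0,-1],[0,0,0.4,0,0,0,-1],[0,0,0.2,0,0,0,-1],[0,0,0,0,0,0,-1],[0,0,0,0,0,0,-1]],
  ],
)

```text
time: 18.02
eef_pos: [0.4774, -0.2935, 0.0449]
tcp_rot: [0.974, -0.226, -0.001, -0.0]
contact_force: [-3.2, 3.5, 5.9]
opening: 0.511
finger_force: 63.4
```

Emit:
send_rows(
  series=[
    [[0,0,-0.1,0,0,0,-1],[0,0,0,0,0,0,-1],[0,0,0,0,0,0,0.2],[0,0,0,0,0,0,0.6],[0,0,0,0,0,0,1],[0,0,0,0,0,0,1],[0,0,-2,0,0,0,1],[0,0,-4,0,0,0,1],[0,0,-4,0,0,0,1],[0,0,0,0,0,0,1]],
  ],
)

```text
time: 19.27
eef_pos: [0.4801, -0.296, 0.1515]
tcp_rot: [0.974, -0.226, 0.005, 0.003]
contact_force: [0.1, 0.3, 0.5]
opening: 0.996
finger_force: 0.0
```

```bash
python3 - <<'E'
from h import *
import cv2
ctrl.read_camera('top');ctrl.read_camera('top')
w=wrist('wp4');i=w['img'];cv2.imwrite('pics/p4.png',i[90:290,220:420,::-1].repeat(3,0).repeat(3,1))
plan((.478,-.2945,.006),-.452)
E
```

```text
q6 1.29 turn [-0.     0.    -0.003] shift cm, axes now [ 0.11  0.06 13.93] axes after [ 0.11  0.06 13.93]
q6 1.29 turn [1.000e-03 0.000e+00 3.138e+00] shift cm, axes now [ 0.11  0.06 13.93] axes after [-0.11 -0.06 13.93]
t 19.43 tcp [ 0.4773 -0.2935  0.1453] yaw -0.455 open 1.0 ff 0.0 F [-0.9  0.9 -0.8]
```

View pics/p4.png

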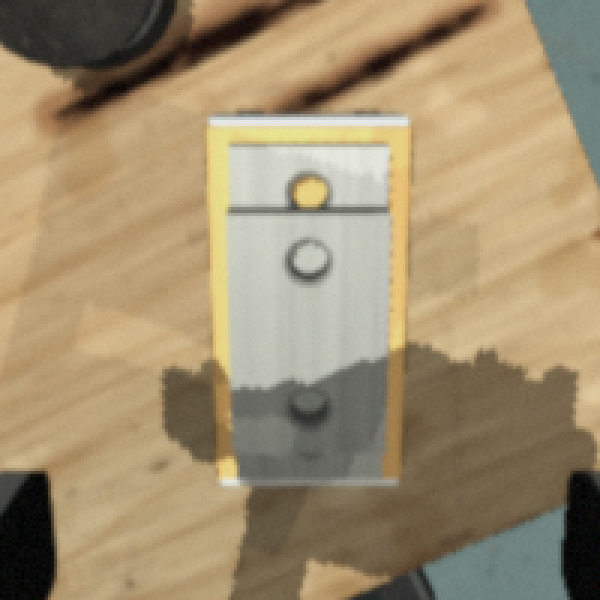

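Emit:
send_rows(
  series=[
    [[0.1,0.05,4,0,0,0,1],[0,0,4,0,0,0,1],[0,0,3.5,0,0,0,1],[0,0,1.5,0,0,0,1],[0,0,0.8,0,0,0,1],[0,0,0.3,0,0,0,1],[0,0,0,0,0,0,1],[0,0,0,0,0,0,0.7],[0,0,0,0,0,0,0.55]],
  ],
  force=40,
)

```text
time: 20.55
eef_pos: [0.4787, -0.295, 0.0051]
tcp_rot: [0.974, -0.226, 0.001, 0.0]
contact_force: [0.0, 0.1, 0.1]
opening: 0.773
finger_force: 0.0
```

Emit:
send_rows(
  series=[
    [[0,0,0,0,0,0,0.5],[0,0,0,0,0,0,0.4],[0,0,0,0,0,0,0.3],[0,0,0,0,0,0,-1],[0,0,0,0,0,0,-1]],
  ],
)

```text
time: 21.18
eef_pos: [0.4786, -0.2946, 0.005]
tcp_rot: [0.974, -0.226, 0.0, -0.0]
contact_force: [-0.8, 3.0, 5.2]
opening: 0.713
finger_force: 48.0
```

Emit:
send_rows(
  series=[
    [[0,0,0,0,0,0,-1],[0,0,0,0,0,0,-1],[0,0,0,0,0,0,-1]],
  ],
  force=75,
)

```text
time: 21.55
eef_pos: [0.4788, -0.2947, 0.0052]
tcp_rot: [0.974, -0.226, 0.0, -0.0]
contact_force: [-0.7, 2.4, 7.2]
opening: 0.705
finger_force: 83.2
```

Emit:
send_rows(
  series=[
    [[0,0,-0.2,0,0,0,-1],[0,0,-0.5,0,0,0,-1],[0,0,-1,0,0,0,-1],[0,0,-1.5,0,0,0,-1],[0,0,-2,0,0,0,-1],[0,0,-2,0,0,0,-1],[0,0,-2,0,0,0,-1],[0,0,-2,0,0,0,-1],[0,0,-1.5,0,0,0,-1],[0,0,-1,0,0,0,-1]],
  ],
)

```text
time: 22.8
eef_pos: [0.4786, -0.2949, 0.1429]
tcp_rot: [0.974, -0.226, 0.001, 0.0]
contact_force: [0.1, 0.7, -8.0]
opening: 0.707
finger_force: 83.0
```

Emit:
send_rows(
  series=[
    [[0,0,-0.8,0,0,0,-1],[0,0,-0.4,0,0,0,-1],[0,0,-0.1,0,0,0,-1],[0,0,0,0,0,0,-1],[0,0,0,0,0,0,-1],[0,0,0,0,0,0,-1],[0,0,0,0,0,0,-1],[0,0,0,0,0,0,-1]],
  ],
)

```text
time: 23.8
eef_pos: [0.4783, -0.2947, 0.1543]
tcp_rot: [0.974, -0.226, -0.0, -0.0]
contact_force: [-0.4, 0.2, -7.9]
opening: 0.71
finger_force: 83.0
```

```bash
python3 - <<'E'
from h import *
import cv2
a=wrist()['img'][90:290,220:420,::-1].repeat(2,0).repeat(2,1)
c=ctrl.read_camera('side');p=c['R']@np.array([.478,-.294,.17])+c['t'];u,v=int(c['fx']*p[0]/p[2]+c['cx']),int(c['fy']*p[1]/p[2]+c['cy'])
u=min(max(u,50),589);v=min(max(v,50),349);b=cv2.resize(c['img'][v-50:v+50,u-50:u+50,::-1],(400,400))
cv2.imwrite('pics/end.png',np.hstack([a,b]))
plan((.478,-.2945,.155),-.452)
E
```

```text
q6 1.29 turn [-0.     0.    -0.003] shift cm, axes now [-0.04 -0.   -0.07] axes after [-0.04 -0.   -0.07]
q6 1.29 turn [0.    0.    3.138] shift cm, axes now [-0.04 -0.   -0.07] axes after [ 0.04  0.   -0.07]
t 23.9 tcp [ 0.4783 -0.2947  0.1543] yaw -0.455 open 0.709 ff 83.0 F [ 0.   0.8 -8.4]
```

View pics/end.png

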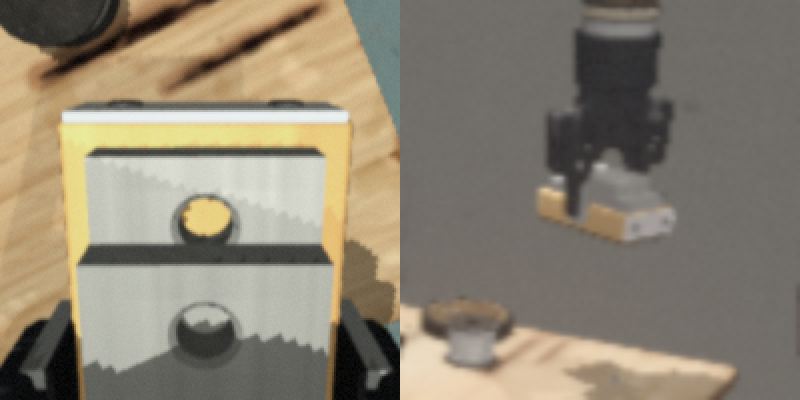

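The left view shows both plates still centred on the foot, and the right (side) view shows the held foot level and clear of the table. The load is steady at about 8 N and the underside is about 15 cm up, so I'm handing in.

```bash
python3 -c "
from plant import ctrl
print(ctrl.sign_off())"
```

```text
the job is handed in; nothing more can be done
None
```

I stacked the long plate, then the short plate, centrally on the foot, and handed in holding only the foot, level and steady about 15 cm above the table after about 24 s of the 66 s; the sign-off gave no verdict.

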